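# Release the filter drawer of a bench vacuum unit

### The arm

A 6-joint arm with a two-finger parallel gripper is mounted at the origin on the work surface. World frame = base frame: x ahead of the robot, y to its left, z up, the work surface at z = 0. Lengths are in m, angles in rad, forces in N, time in s.
With the tool pointing down it reaches from about 0.35 to 1 m from the base axis. Payload 7.1 kg.
Tool frame: the origin (TCP) lies at the very end of the fingers, on their centre line; the grasp point (between the pads) lies ctrl.tcp_to_grasp behind it (ctrl.tcp_to_grasp is the distance from the TCP to the grasp point, in m); y points along the fingers, z is the direction in which the jaws open and shut, and the axes are right-handed (so a half turn about y gives the same grasp; the last joint's range is limited). The gripper opens to 85 mm and grips with 20 to 120 N. Pads are 22 mm wide; open, the fingers measure 114 mm over their backs; the gripper's body (76 mm by 85 mm) begins 54 mm behind the grasp point. The pads swing forward as they close: fully open they stand 13 mm farther back than shut.
Start: joints at [1.182, 0.423, 1.63, -0, 1.089, -0.019], TCP at [0.226, 0.583, 0.231] pointing down, gripper open.
Joint ranges: [-3, 3], [-0.9, 2.11], [0.09, 2.58], [-1.31, 4.45], [0.11, 2.69], [-2.54, 2.54]. Speed limits (rad/s): [2.39, 2.39, 3.01, 3.14, 3.14, 3.14].

### API

Orientations are given as a unit quaternion [x, y, z, w].
In Python, from station import ctrl gives the robot as it stands.
- The arm moves only by the tool arm_command, never from a script. Its argument "commands" is text: rows parted by semicolons, each of 4 numbers parted by spaces: the shift along the world's x, y, z in cm, then the turn about the world's z in rad. A call has 1 to 5 rows; each row shifts and turns the commanded pose from where the row before left it; what a row does not reach is not made up. A row lasts 1/12 s, in which the tool goes at most 41.7 mm and 7.16 degrees, less where a joint would pass 70% of its speed; a pose out of reach is approached as far as the arm can. A call with a gripper value outside its range is refused whole. "fingers" is the opening, from 0 (shut) to 1 (fully open), set as the call begins (left out, the last holds). The fingers move at their own pace and stop on an object; "squeeze" is the grip in N (left out, the last holds). Time passes only in rows, so rows that do not move let the fingers close. It gives the time, the measured TCP pose, the force and the opening at its end, in the units of the state.
- ctrl.observe(): the state, without advancing time (a new reading comes with each control period).
- ctrl.read_camera(name): name is "scene" or "top"; returns a dict with "frame" (384x512x3 uint8, red, green, blue), "z_map" (384x512 float32, m along the optical axis (not along the pixel's ray), 0 where there is no reading), "intrinsics" (3x3 intrinsics, pixels), "rvec" (rotation vector, rad) and "tvec" (3), from world to camera coordinates, as OpenCV has them. Camera axes: x right, y down, z forward; pixel columns grow to the right and rows downward; lengths in m; the calibration is good to about 2 mm. A picture is of the moment at which its call begins.
- ctrl.hand_in(): hands the job in, once; it reports no verdict.
The state is a dict: "time": time; "joint_positions": joint angles; "qvel": joint speeds; "tau": joint torques, N m; "tcp_pos": TCP position; "orientation": TCP orientation; "contact_force": force on the tool from outside, world axes, zero at the start; "ft_torque": the same for the moment, N m; "grip_width": finger opening in m.
Only numpy, scipy, OpenCV 4.12 (cv2) and the standard library are available. Lean on these libraries where they do the work, as an engineer would, in place of code of your own. Each camera call takes 0.05 s, during which the arm holds its last target. There are 200 camera calls.

### The job

The filter drawer of the bench vacuum unit has to be opened so that its cartridge can be changed. With two fingertips press the two orange release buttons on top of the unit down together, never one on its own, and keep both held down until the drawer has run all the way out by itself; then let both buttons spring up and take the hand clear, leaving the drawer out. Do not pull or touch the drawer, and leave the spare filter, the jar and the small vice where they stand.

Things in the scene. Friction and masses are not known exactly. Their poses are not given: they have to be found in the camera images.
- vac_unit: Fixed vacuum unit, champagne metal case 220 (its x) x 300 (its y) x 130 mm high on a 2 mm blue-green mat. Origin: centre of its underside, z up. Its front, with gauge and filter drawer, looks along its -x, roughly to the robot. The release buttons stand on the flat top, their midpoint at (-52, -65) mm in its x, y, with nothing else on the top within 90 mm of it.
- button_left_top (a point): Centre of the flat top of the left orange button (larger y of the unit). Cap 28 mm along the unit's x, 24 mm along its y, 12 mm above the unit's top at rest, in a black bezel 40 x 34 x 3 mm high. Moves with the cap. The two caps' centres are 60 mm apart along the unit's y (36 mm between inner, 84 mm over outer edges).
- button_right_top (a point): The same point of the right orange release button (smaller y of the unit).
- button_left (a joint): Travel of the left button: 0 at rest, grows as it is pressed straight down, 0.008 m at its stop. Spring: 1.5 N to start, 4.5 N at the stop. Its latch is open while it is more than 0.004 m down; 0.006 to 0.007 is safe. Springs back to 0 when let go.
- button_right (a joint): Travel of the right button, the same.
- filter_drawer (a joint): Opening of the drawer: 0 shut, 0.060 m fully out at its stop. While both buttons are down a spring drives it out against a damper, along the unit's -x, in about 3 s. If a button comes up early, its catch stops the drawer at the next of four lugs, 14 mm apart; pressing both again lets it go on. Once out it stays out.
- drawer_front (a point): Middle of the upper edge of the drawer's dark front plate (100 wide x 94 mm high), 115 mm above the unit's underside, so 15 mm below the unit's top; moves with the drawer. With the drawer shut it lies 64 mm in front of the buttons' midpoint.
- spare_filter: Bystander: spare pleated filter cartridge, yellow paper between two black end caps, 54 mm diameter, 64 mm high, loose, standing on the left half of the unit's top. Origin at the centre of its underside.
- flux_jar: Bystander: small amber jar with black cap, 48 mm diameter, 55 mm high, loose on the mat beside the unit. Origin at the centre of its underside.
- mini_vice: Bystander: small white vice with a dark screw, about 80 x 30 x 50 mm, loose on the mat beside the unit. Origin at the centre of its underside.

How it is judged:
On the way, in this order (a step that is already met when the one before it is completed fails the run):
1. both release buttons are down together, each under a fingertip (value of joint each of button_left, button_right above 0.004 m and contact force between the fingers and button_left above 0.5 N and contact force between the fingers and button_right above 0.5 N), for 0.2 s.
2. the drawer has run all the way out while both buttons are still held down by the fingertips (all of step 1 and value of joint filter_drawer above 0.056 m), for 0.1 s.
At the end, for the whole second after the job is handed in: the filter drawer stands at rest fully out (at least 56 of 60 mm), both release buttons are up again (within 1.5 mm), and the spare filter, the jar and the small vice stand within 15 mm of where they were (value of joint filter_drawer above 0.056 m and velocity of joint filter_drawer below 0.005 m/s and value of joint each of button_left, button_right below 0.0015 m and distance of each of spare_filter, flux_jar, mini_vice from where it was at the start of the episode below 0.015 m); the robot touches nothing.
It fails at once if one release button is pressed down (over 6 mm) while the other is still up (under 1.5 mm) ((value of joint button_left above 0.006 m and value of joint button_right below 0.0015 m) or (value of joint button_right above 0.006 m and value of joint button_left below 0.0015 m)).
It fails at once if the drawer is touched by the robot (contact force between any of the arm, the fingers and filter_drawer above 1 N).
It fails at once if a bystander is moved more than 15 mm, lifted or tipped (distance of any of spare_filter, flux_jar, mini_vice from where it was at the start of the episode above 0.015 m or angle between any of spare_filter, flux_jar, mini_vice's own z axis and vertical above 0.3 rad).
It also fails if it takes over 48 s, if anything falls off the work surface, if the arm or the gripper's body presses on something with over 40 N, if the wrist force passes 120 N, or if a joint passes its speed limit or range.

## Working session

There is one attempt and no reset: what is moved stays moved. The work goes in short steps, Python scripts to look and compute and a tool call to move; the robot and the scene stay as the last step left them, time stands still between calls to the robot, and variables do not carry over. Pictures are saved under pics/ and viewed, about 8 in all and at most 12, crops included, and the job is handed in when it is done.

Besides the shell and the picture viewer there is one more tool, called after "Emit:" as a command line: name --argument value ..., lists and objects as JSON in quotes. arm_command: Moves the arm, as the interface text tells. Its arguments: {"type":"object","properties":{"commands":{"type":"string"},"fingers":{"type":"number"},"squeeze":{"type":"number"}},"required":["commands"]}

```bash
mkdir -p pics; cat > h.py <<'E'
import numpy as np, cv2
from station import ctrl
def cam(n):
    c=ctrl.read_camera(n); c['R']=cv2.Rodrigues(np.array(c['rvec'],float))[0]; c['t']=np.array(c['tvec'],float).reshape(3); c['K']=np.array(c['intrinsics']); return c
def cloud(c):
    z=c['z_map']; v,u=np.indices(z.shape)
    p=np.stack([u,v,np.ones_like(u)],-1)@np.linalg.inv(c['K']).T*z[...,None]
    return (p-c['t'])@c['R']
def save(n,f): cv2.imwrite('pics/'+n,cv2.cvtColor(f,cv2.COLOR_RGB2BGR))
E
python3 - <<'E'
from h import *
fs=[]
for n in('scene','top'):
    c=cam(n); fs.append(c['frame']); np.savez(n+'.npz',P=cloud(c),f=c['frame'],K=c['K'],R=c['R'],t=c['t']); print(n,-c['R'].T@c['t'])
    hsv=cv2.cvtColor(c['frame'],cv2.COLOR_RGB2HSV); P=cloud(c)
    m=((hsv[...,0]>4)&(hsv[...,0]<18)&(hsv[...,1]>170)&(hsv[...,2]>120)).astype(np.uint8)
    k,l,s,ce=cv2.connectedComponentsWithStats(m)
    for i in range(1,k):
        if s[i,4]>20: print(s[i],ce[i],np.median(P[l==i],0))
save('a.png',np.vstack([cv2.resize(f,(400,300)) for f in fs]))
o=ctrl.observe(); print(o, ctrl.tcp_to_grasp)
E
```

```text
scene [1.24874347 0.38141579 0.9566288 ]
[218 166  12  10  70] [223.74285714 170.44285714] [ 0.53073116 -0.01171766  0.14463545]
[235 174  12   9  71] [241.04225352 178.14084507] [0.54097202 0.04670877 0.14431869]
top [0.52124642 0.0941944  0.94990221]
[267 196  12  14 141] [272.28368794 202.78014184] [0.53567692 0.04613749 0.14393521]
[294 200  12  14 143] [299.27272727 206.85314685] [ 0.52533354 -0.01287517  0.14387644]
{'time': 0.1, 'joint_positions': array([ 1.18197521e+00,  4.23782069e-01,  1.63060154e+00, -5.78167763e-06,
        1.08860244e+00, -1.90182667e-02]), 'qvel': array([ 0.00075435, -0.00022568, -0.00313576,  0.00064932,  0.0015465 ,
       -0.00057538]), 'tau': array([ 7.53435961e-04, -5.58429265e+01, -2.82446927e+01, -2.61756850e-05,
        2.99074360e-03, -1.38267313e-05]), 'tcp_pos': array([0.22569721, 0.58230058, 0.23061714]), 'orientation': array([ 0.69553651, -0.13009835,  0.12990237, -0.69457092]), 'contact_force': array([0.23870755, 0.72994282, 0.15147766]), 'ft_torque': array([ 0.02141681, -0.02972301,  0.00622669]), 'grip_width': 0.08566954662789902} 0.0187
```

View pics/a.png

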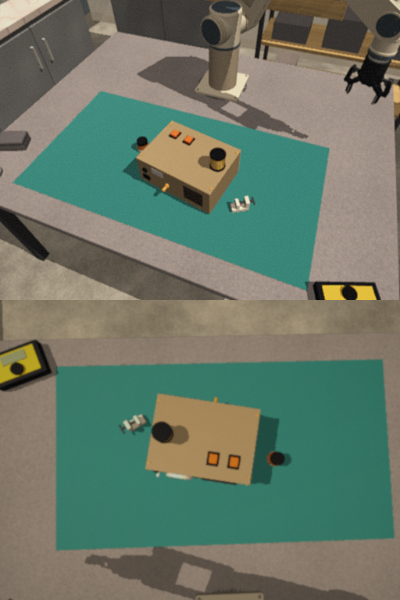

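The unit is seen in both views. Its front, with the drawer, faces the robot, with the buttons at top-camera pixels (272,203) and (299,207). The filter stands on the left half of the top, the vice is to the left and the jar to the right. Next I'll refine the yaw and the button centres.

```bash
python3 - <<'E'
from h import *
for n in('top','scene'):
    d=np.load(n+'.npz'); P=d['P'];f=d['f']
    near=(abs(P[...,0]-.6)<.25)&(abs(P[...,1]-.06)<.25)
    m=near&(abs(P[...,2]-.132)<.004)
    k,l,s,ce=cv2.connectedComponentsWithStats(m.astype(np.uint8)); m=l==1+np.argmax(s[1:,4])
    r=cv2.minAreaRect((P[m][:,:2]*1000).astype(np.float32)); print(n,'top z',np.median(P[m][:,2]),r)
    ctr=np.array(r[0])/1000; a=r[2] if r[1][0]<r[1][1] else r[2]-90; a=np.radians(a)
    x=np.array([np.cos(a),np.sin(a)]);y=np.array([-x[1],x[0]]); print('yaw',a)
    for nm,o in(('L',-.035),('R',-.095)): print(nm,ctr-.052*x+o*y)
    hsv=cv2.cvtColor(f,cv2.COLOR_RGB2HSV)
    b=(hsv[...,0]>4)&(hsv[...,0]<18)&(hsv[...,1]>170)&near&(P[...,2]>.1415)
    k,l,s,ce=cv2.connectedComponentsWithStats(b.astype(np.uint8))
    for i in range(1,k):
        if s[i,4]>20:
            q=P[l==i]; print('btn',cv2.minAreaRect((q[:,:2]*1000).astype(np.float32)),np.median(q[:,2]))
    t=near&(P[...,2]>.18)&(P[...,2]<.21); print('filter',np.median(P[t],0))
from scipy.spatial.transform import Rotation as R
print(R.from_quat(ctrl.observe()['orientation']).as_matrix())
save('b.png',cv2.resize(np.load('top.npz')['f'][110:260,160:360],(800,600)))
E
```

```text
top top z 0.13224365460212548 ((594.8098754882812, 70.93849182128906), (300.7349853515625, 220.3762969970703), 79.69644927978516)
yaw -0.1798308847139821
L [0.53738822 0.04580379]
R [ 0.52665643 -0.01322865]
btn ((536.4775390625, 63.544036865234375), (29.288524627685547, 61.87016296386719), 1.0920920372009277) 0.14425445831019612
btn ((526.4873046875, -13.202409744262695), (22.91440773010254, 27.68596839904785), 79.4094009399414) 0.14403649500507723
filter [0.61097528 0.18223376 0.19603003]
scene top z 0.13358365761135027 ((592.4449462890625, 69.09278869628906), (302.66839599609375, 224.31736755371094), 79.58853912353516)
yaw -0.18171427223688613
L [0.53497605 0.04406628]
R [ 0.5241331  -0.01494584]
btn ((527.0454711914062, -13.466602325439453), (23.314987182617188, 25.69491195678711), 86.01625061035156) 0.14528504593562125
btn ((539.6235961914062, 45.46730422973633), (22.486024856567383, 27.00174903869629), 81.00541687011719) 0.14538821569812058
filter [0.61590014 0.18317284 0.19730389]
[[ 9.32399583e-01 -5.23490868e-04  3.61428752e-01]
 [-3.61429130e-01 -1.29132428e-03  9.32398690e-01]
 [-2.13804771e-05 -9.99999029e-01 -1.39323507e-03]]
```

View pics/b.png

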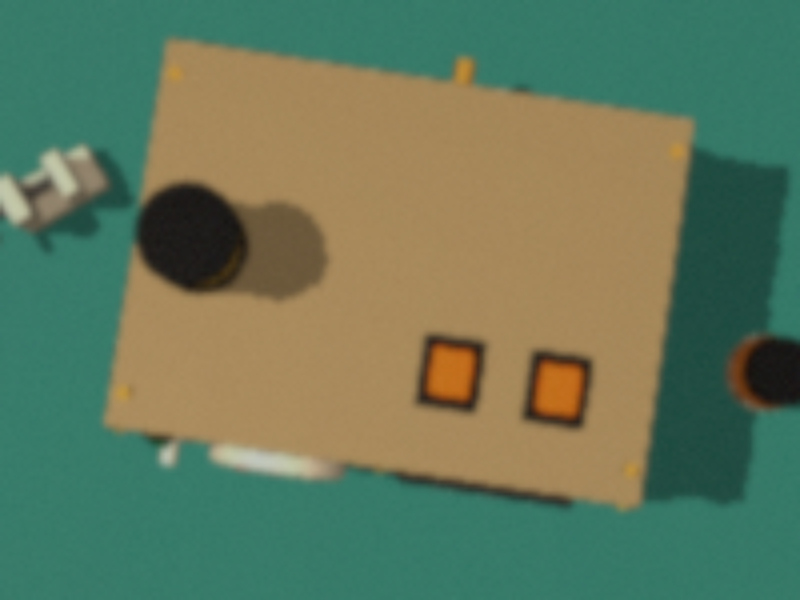

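The midpoint is about (0.532, 0.0165), the yaw is −0.18 and the cap tops are at 0.144, which matches the sizes given. I need to turn the tool by +0.19. I'll go up first, then across.

Emit:
arm_command --commands "0.6 -1.1 2.5 0.05; 1.5 -2.8 2.5 0.05; 1.6 -3 0 0.05; 1.6 -3 0 0.04; 1.6 -3 0 0" --fingers 0.53

```text
time: 0.52
tcp_pos: [0.2952, 0.4525, 0.2815]
orientation: [-0.704, 0.062, -0.063, 0.704]
contact_force: [0.7, -0.5, -0.3]
grip_width: 0.0453
```

Emit:
arm_command --commands "1.6 -3 0 0; 1.6 -3 0 0; 1.6 -3 0 0; 1.6 -3 0 0; 1.6 -3 0 0"

```text
time: 0.93
tcp_pos: [0.3751, 0.3021, 0.2812]
orientation: [0.704, -0.063, 0.063, -0.704]
contact_force: [0.1, 1.3, 0.1]
grip_width: 0.0454
```

Emit:
arm_command --commands "1.6 -3 0 0; 1.6 -3 0 0; 1.6 -3 0 0; 1.6 -3 0 0; 1.6 -3 0 0"

```text
time: 1.35
tcp_pos: [0.4551, 0.1521, 0.2812]
orientation: [0.704, -0.064, 0.063, -0.704]
contact_force: [1.2, 0.8, -0.2]
grip_width: 0.0448
```

Emit:
arm_command --commands "1.6 -3 0 0; 1.6 -3 0 0; 0.8 -1.5 0 0; 0 0 0 0; 0 0 0 0"

```text
time: 1.77
tcp_pos: [0.4947, 0.0781, 0.2809]
orientation: [-0.704, 0.065, -0.064, 0.704]
contact_force: [-0.1, -0.0, 0.2]
grip_width: 0.0454
```

Emit:
arm_command --commands "1.3 -2.1 0 0; 1.2 -2 0 0; 1.2 -2 0 0; 0 0 -2.5 0; 0 0 -2.5 0"

```text
time: 2.18
tcp_pos: [0.5331, 0.0182, 0.2319]
orientation: [-0.704, 0.062, -0.065, 0.704]
contact_force: [-0.6, 0.3, -0.0]
grip_width: 0.0453
```

Emit:
arm_command --commands "0 0 -2.5 0; 0 0 -1.5 0; 0 0 0 0; 0 0 0 0"

```text
time: 2.52
tcp_pos: [0.531, 0.0188, 0.1908]
orientation: [0.704, -0.064, 0.062, -0.704]
contact_force: [0.5, 0.5, 0.2]
grip_width: 0.0453
```

```bash
python3 - <<'E'
from h import *
from scipy.spatial.transform import Rotation as R
c=cam('scene');t=cam('top')
o=ctrl.observe(); z=R.from_quat(o['orientation']).as_matrix()[:,2]
print(o['tcp_pos'],np.arctan2(z[1],z[0]),o['contact_force'],o['grip_width'])
for c_ in(c,):
    P=cloud(c_)
    m=(abs(P[...,0]-.53)<.08)&(abs(P[...,1]-.016)<.1)&(P[...,2]>.15)&(P[...,2]<.2)
    for lo in np.arange(.15,.2,.004):
        q=P[m&(abs(P[...,2]-lo-.002)<.002)]
        if len(q):
            s=(q[:,:2]-[.532,.0165])@[.178,.984]; print(round(lo,3),len(q),'y-range',s.min().round(4),s[s<0].max().round(4) if (s<0).any() else '',s[s>0].min().round(4) if (s>0).any() else '',s.max().round(4))
save('c.png',np.hstack([cv2.resize(c['frame'][120:220,180:280],(400,400)),cv2.resize(t['frame'][150:250,235:335],(400,400))]))
E
```

```text
[0.53243332 0.01851837 0.19242921] 1.3920290136550406 [ 0.35886308 -0.21706312  0.13095506] 0.04518007850812021
0.194 4 y-range -0.0282 -0.0215  -0.0215
0.198 7 y-range -0.0242 -0.022 0.0278 0.0304
```

View pics/c.png

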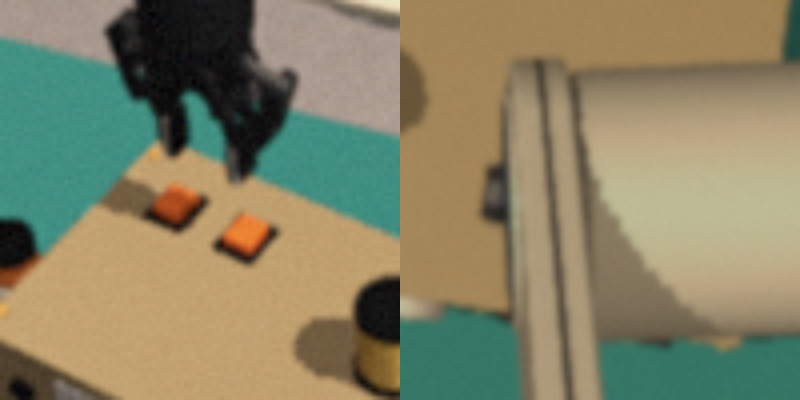

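Left view: both fingertips (crop pixels 172,150 and 240,180) hang over the two caps. I'll widen the fingers slightly, centre 2 mm to the right and go down to just above the caps.

Emit:
arm_command --commands "0 -0.2 -1 0; 0 0 -1 0; 0 0 -1 0; 0 0 -0.7 0; 0 0 0 0" --fingers 0.58

```text
time: 3.03
tcp_pos: [0.5306, 0.0157, 0.1523]
orientation: [0.704, -0.065, 0.062, -0.704]
contact_force: [-0.3, 0.1, 0.7]
grip_width: 0.0494
```

Emit:
arm_command --commands "0 0 0 0; 0 0 0 0; 0 0 0 0"

```text
time: 3.28
tcp_pos: [0.5322, 0.0157, 0.1546]
orientation: [-0.704, 0.063, -0.064, 0.704]
contact_force: [0.9, -0.5, 0.0]
grip_width: 0.0495
```

```bash
python3 - <<'E'
from h import *
c=cam('scene')
o=ctrl.observe(); print(o['tcp_pos'],o['contact_force'],o['grip_width'])
save('d.png',cv2.resize(c['frame'][135:195,190:270],(800,600),interpolation=cv2.INTER_CUBIC))
E
```

```text
[0.53221656 0.01569502 0.15469215] [ 0.38863726  0.24467489 -0.26272431] 0.04955952413516156
```

View pics/d.png

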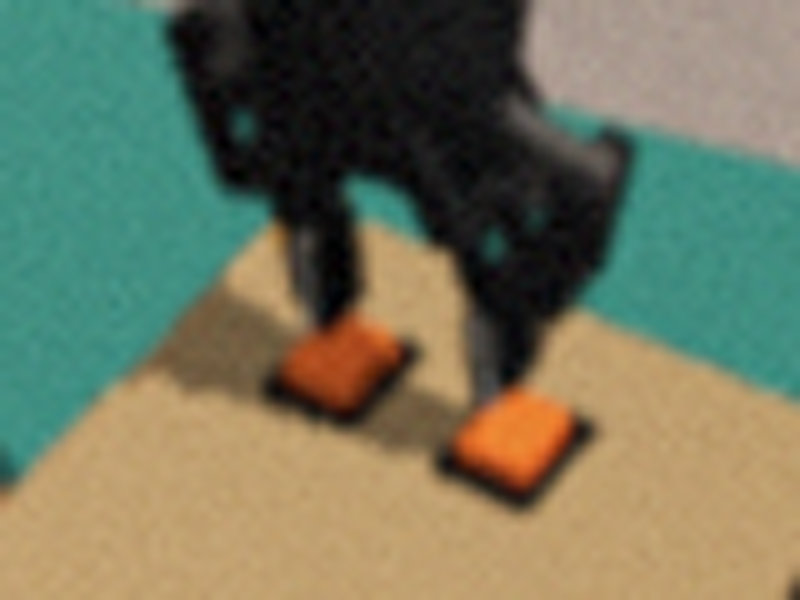

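```bash
python3 - <<'E'
from h import *
c=cam('scene'); P=cloud(c); C=-c['R'].T@c['t']
for u,v in((239.5,174.7),(223.5,167)):
    d=c['R'].T@np.linalg.inv(c['K'])@[u,v,1]
    for z in(.145,.155,.16,.165): print(u,v,z,(C+d*(z-C[2])/d[2])[:2])
m=(abs(P[...,0]-.53)<.06)&(abs(P[...,1]-.016)<.06)&(P[...,2]>.15)&(P[...,2]<.175)
q=P[m]-[.532,.0165,0]
r=np.c_[q[:,:2]@np.array([[.984,.178],[-.178,.984]]),q[:,2]]
print((r[np.argsort(r[:,2])][:40]*1000).round())
E
```

```text
239.5 174.7 0.145 [0.53040246 0.03788101]
239.5 174.7 0.155 [0.53925307 0.04211367]
239.5 174.7 0.16 [0.54367837 0.04423   ]
239.5 174.7 0.165 [0.54810368 0.04634633]
223.5 167 0.145 [ 0.51795299 -0.01757823]
223.5 167 0.155 [ 0.52695699 -0.01266227]
223.5 167 0.16 [ 0.53145899 -0.01020428]
223.5 167 0.165 [ 0.53596099 -0.0077463 ]
[[ -6. -29. 158.]
 [ -1. -28. 159.]
 [  8.  29. 160.]
 [  9.  23. 162.]
 [  6.  28. 162.]
 [ 10. -31. 162.]
 [  5.  30. 162.]
 [ -6. -28. 163.]
 [  7. -26. 163.]
 [ -0. -27. 164.]
 [ 10. -27. 164.]
 [ -9. -27. 164.]
 [  8. -32. 165.]
 [ 10. -34. 166.]
 [  7. -26. 166.]
 [ 10.  24. 167.]
 [  4. -27. 167.]
 [  8.  29. 168.]
 [ -0. -27. 168.]
 [ -5. -27. 168.]
 [  7.  32. 168.]
 [ 13.  29. 168.]
 [ -9. -26. 169.]
 [ 11.  28. 170.]
 [ 11. -26. 170.]
 [  7.  35. 170.]
 [ -3.  36. 170.]
 [ -7. -28. 170.]
 [ 11. -33. 170.]
 [  4. -28. 171.]
 [  9. -27. 171.]
 [ 10. -30. 171.]
 [  7. -39. 172.]
 [  8.  29. 172.]
 [ -0. -27. 172.]
 [ 11.  25. 172.]
 [  9.  27. 172.]
 [  7.  32. 172.]
 [ -9.  35. 172.]
 [ -9. -26. 173.]]
```

Tips sit at ±28 mm and x −9 to +11 of the caps, and about 5 mm behind the TCP in height. I expect contact at a TCP height of about 0.139.

Emit:
arm_command --commands "0 0 -0.5 0; 0 0 -0.5 0; 0 0 0 0; 0 0 0 0"

```text
time: 3.72
tcp_pos: [0.5315, 0.0158, 0.1438]
orientation: [0.704, -0.064, 0.063, -0.704]
contact_force: [-0.3, -0.1, -0.1]
grip_width: 0.0495
```

Emit:
arm_command --commands "0 0 -0.2 0; 0 0 0 0; 0 0 0 0"

```text
time: 3.97
tcp_pos: [0.5319, 0.0158, 0.1423]
orientation: [0.704, -0.063, 0.063, -0.704]
contact_force: [0.2, 0.2, 0.3]
grip_width: 0.0495
```

Emit:
arm_command --commands "0 0 -0.2 0; 0 0 0 0; 0 0 0 0"

```text
time: 4.22
tcp_pos: [0.5322, 0.0157, 0.1405]
orientation: [-0.704, 0.063, -0.064, 0.704]
contact_force: [1.0, -0.5, 1.5]
grip_width: 0.0498
```

Emit:
arm_command --commands "0 0 -0.1 0; 0 0 0 0; 0 0 0 0"

```text
time: 4.47
tcp_pos: [0.5322, 0.0157, 0.1397]
orientation: [-0.704, 0.063, -0.064, 0.704]
contact_force: [0.0, 0.5, 5.4]
grip_width: 0.0497
```

Emit:
arm_command --commands "0 0 -0.1 0; 0 0 -0.1 0; 0 0 0 0; 0 0 0 0"

```text
time: 4.8
tcp_pos: [0.5322, 0.0157, 0.1377]
orientation: [-0.704, 0.063, -0.064, 0.704]
contact_force: [-1.2, 0.1, 5.7]
grip_width: 0.0496
```

```bash
python3 - <<'E'
from h import *
fz=[];zz=[]
for _ in range(4):
    c=cam('scene'); o=ctrl.observe(); fz.append(o['contact_force'].round(1)); zz.append(o['tcp_pos'][2])
print(np.array(fz),np.round(zz,4),o['ft_torque'])
P=cloud(c);hsv=cv2.cvtColor(c['frame'],cv2.COLOR_RGB2HSV)
b=(hsv[...,0]>4)&(hsv[...,0]<18)&(hsv[...,1]>170)&(abs(P[...,0]-.53)<.05)&(abs(P[...,1]-.016)<.06)
for s in(1,-1):
    q=P[b&(s*(P[...,1]-.016)>0)]; print(s,len(q),np.percentile(q[:,2],[50,75,90]).round(4))
save('e.png',cv2.resize(c['frame'][135:195,190:270],(800,600),interpolation=cv2.INTER_CUBIC))
E
```

```text
[[-0.8 -0.2  6. ]
 [-0.8 -0.3  5.4]
 [-0.5 -0.   6.4]
 [-0.9  0.2  5.6]] [0.1377 0.1377 0.1377 0.1377] [-0.00069392  0.1422654  -0.00769451]
1 57 [0.1406 0.1425 0.1434]
-1 58 [0.141  0.1429 0.1449]
```

View pics/e.png

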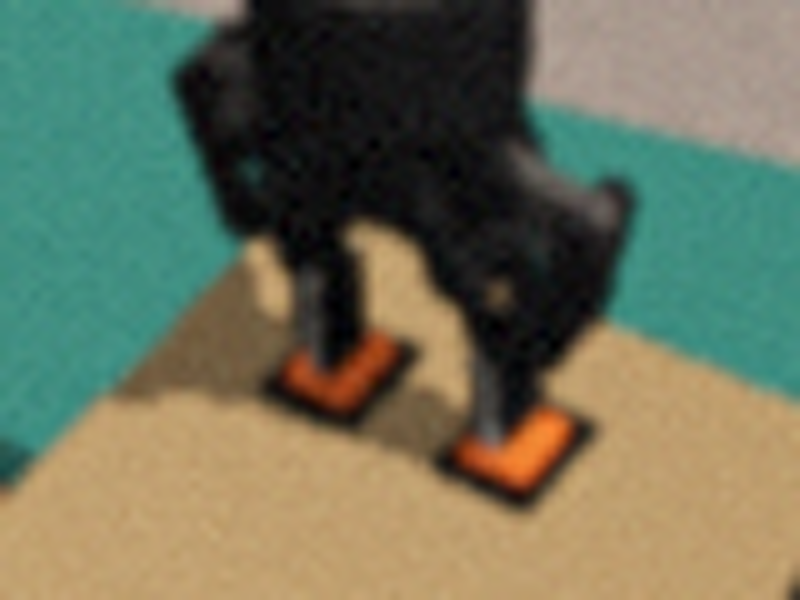

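Both tips are on their caps and the caps are evenly down. The force of 5.9 N means about 3.8 mm, and the moment about x is about 0. I'll go another 2.5 mm, to about 6.3 mm.

Emit:
arm_command --commands "0 0 -0.15 0; 0 0 -0.1 0; 0 0 0 0; 0 0 0 0; 0 0 0 0"

```text
time: 5.42
tcp_pos: [0.5322, 0.0158, 0.1353]
orientation: [-0.704, 0.063, -0.064, 0.704]
contact_force: [-0.2, -0.1, 7.5]
grip_width: 0.0493
```

Emit:
arm_command --commands "0 0 0 0; 0 0 0 0; 0 0 0 0; 0 0 0 0; 0 0 0 0"

```text
time: 5.83
tcp_pos: [0.5322, 0.0158, 0.1353]
orientation: [-0.704, 0.063, -0.064, 0.704]
contact_force: [-0.7, 0.3, 6.9]
grip_width: 0.0494
```

```bash
cat > dr.py <<'E'
from h import *
F=[]
for _ in range(4):
    t=cam('top'); o=ctrl.observe(); F.append(np.r_[o['contact_force'],o['ft_torque']])
print(o['time'],np.mean(F,0).round(2),o['tcp_pos'].round(4))
P=cloud(t); q=P-[.532,.0165,0]; x=q[...,0]*.984-q[...,1]*.178; y=q[...,0]*.178+q[...,1]*.984
m=(x<-59)|((x<-.059)&(x>-.16)&(abs(y)<.045)&(P[...,2]>.095)&(P[...,2]<.125))
print('drawer px',m.sum(), np.percentile(x[m],[1,5,50]).round(4) if m.any() else '')
E
python3 dr.py
```

```text
6.0333 [-0.59  0.01  6.9   0.01  0.19 -0.  ] [0.5322 0.0158 0.1353]
drawer px 98 [-0.0873 -0.0867 -0.0818]
```

The drawer is running (front at −87 mm, −64 mm when shut). The force suggests about 5.2 mm of travel, so I'll add a little and hold.

Emit:
arm_command --commands "0 0 -0.08 0; 0 0 0 0; 0 0 0 0; 0 0 0 0; 0 0 0 0"

```text
time: 6.45
tcp_pos: [0.5322, 0.0157, 0.1345]
orientation: [-0.704, 0.063, -0.064, 0.704]
contact_force: [-0.6, -0.4, 6.9]
grip_width: 0.0493
```

Emit:
arm_command --commands "0 0 0 0; 0 0 0 0; 0 0 0 0; 0 0 0 0; 0 0 0 0"

```text
time: 6.87
tcp_pos: [0.5322, 0.0157, 0.1345]
orientation: [-0.704, 0.063, -0.064, 0.704]
contact_force: [-1.7, -0.6, 7.2]
grip_width: 0.0492
```

Emit:
arm_command --commands "0 0 0 0; 0 0 0 0; 0 0 0 0; 0 0 0 0; 0 0 0 0"

```text
time: 7.28
tcp_pos: [0.5322, 0.0158, 0.1345]
orientation: [-0.704, 0.063, -0.064, 0.704]
contact_force: [-0.7, 0.5, 7.1]
grip_width: 0.0496
```

Emit:
arm_command --commands "0 0 0 0; 0 0 0 0; 0 0 0 0; 0 0 0 0; 0 0 0 0"

```text
time: 7.7
tcp_pos: [0.5322, 0.0158, 0.1346]
orientation: [-0.704, 0.063, -0.064, 0.704]
contact_force: [-1.1, -0.5, 6.6]
grip_width: 0.0497
```

```bash
python3 dr.py
```

```text
7.9 [-1.08  0.35  7.3   0.    0.2   0.  ] [0.5322 0.0158 0.1346]
drawer px 151 [-0.1232 -0.1223 -0.1063]
```

Emit:
arm_command --commands "0 0 0 0; 0 0 0 0; 0 0 0 0; 0 0 0 0; 0 0 0 0"

```text
time: 8.32
tcp_pos: [0.5322, 0.0158, 0.1346]
orientation: [-0.704, 0.063, -0.064, 0.704]
contact_force: [-1.0, 0.1, 6.7]
grip_width: 0.0496
```

Emit:
arm_command --commands "0 0 0 0; 0 0 0 0; 0 0 0 0; 0 0 0 0; 0 0 0 0"

```text
time: 8.73
tcp_pos: [0.5322, 0.0158, 0.1345]
orientation: [-0.704, 0.063, -0.064, 0.704]
contact_force: [-0.8, -0.4, 7.8]
grip_width: 0.0494
```

```bash
python3 dr.py
```

```text
8.9333 [-0.95 -0.39  6.88 -0.    0.21 -0.  ] [0.5322 0.0158 0.1346]
drawer px 155 [-0.1233 -0.1224 -0.1063]
```

The drawer front stands at −123 mm, against −124 mm nominal, and has not moved for a second. It is fully out, so I'll release straight up.

Emit:
arm_command --commands "0 0 0.4 0; 0 0 0.6 0; 0 0 1 0; 0 0 2 0; 0 0 2.5 0"

```text
time: 9.35
tcp_pos: [0.5303, 0.0157, 0.1986]
orientation: [0.704, -0.065, 0.062, -0.704]
contact_force: [-0.5, -0.3, -0.1]
grip_width: 0.0494
```

Emit:
arm_command --commands "0 0 3 0; 0 0 3 0; 0 0 2 0; 0 0 0 0; 0 0 0 0"

```text
time: 9.77
tcp_pos: [0.5322, 0.0157, 0.2805]
orientation: [-0.704, 0.063, -0.064, 0.704]
contact_force: [0.5, -0.6, -0.6]
grip_width: 0.0495
```

```bash
python3 dr.py; python3 - <<'E'
from h import *
c=cam('scene');P=cloud(c);hsv=cv2.cvtColor(c['frame'],cv2.COLOR_RGB2HSV)
b=(hsv[...,0]>4)&(hsv[...,0]<18)&(hsv[...,1]>170)&(abs(P[...,0]-.53)<.05)&(abs(P[...,1]-.016)<.06)
for s in(1,-1):
    q=P[b&(s*(P[...,1]-.016)>0)]; print(s,len(q),np.percentile(q[:,2],[50,75,90]).round(4))
m=(abs(P[...,0]-.61)<.1)&(abs(P[...,1]-.183)<.06)&(P[...,2]>.18)&(P[...,2]<.21); print('filter',np.median(P[m],0))
save('f.png',cv2.resize(c['frame'][100:280,160:360],(800,600)))
E
```

```text
9.9667 [-0.3  -0.02 -0.38 -0.02 -0.02 -0.01] [0.5309 0.0157 0.2777]
drawer px 115 [-0.1235 -0.1231 -0.1043]
1 87 [0.1436 0.1454 0.147 ]
-1 79 [0.1437 0.1463 0.1475]
filter [0.61563362 0.18318692 0.19735787]
```

View pics/f.png

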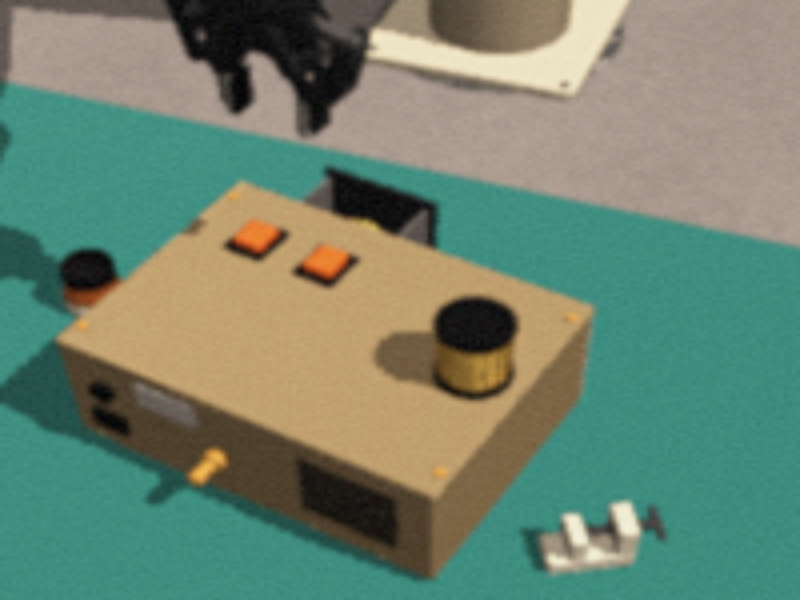

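The drawer is out (crop pixels 330–435, 170–240) and both buttons are up at (258,235) and (327,262). The hand is well clear and the filter, jar and vice are standing. I'll hand in.

```bash
python3 -c "
from station import ctrl
print(ctrl.hand_in())"
```

```text
the job is handed in; nothing more can be done
None
```

The filter drawer is fully out. I pressed both release buttons down together with the two fingertips and held them until the drawer had stopped. Then I lifted the hand straight up about 14 cm and handed in at about 10 s; no verdict was given.

**Last checks**
- **Drawer:** its front stands 123 mm in front of the buttons' midpoint, against 124 mm expected when fully out. It read the same twice a second apart with the buttons held, and again after release.
- **Buttons:** both caps are back at their rest height of about 0.144 m.
- **Bystanders:** the filter is within 1 mm of where it was. The jar and the vice were checked only by eye; both are upright and look unmoved.
- **Contact:** the force on the tool is about zero.

**Disagreements**
- **Press depth:** while the buttons were held, the force of about 7 N implied roughly 5.3 mm of travel, and the tool's height implied slightly more. Both are above the 4 mm latch point. The force reading is short of the recommended 6 mm.
- **Cameras:** the two cameras differed by 2 to 5 mm in position, which was well within the size of the button caps.

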